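# Purge a batch of sample pots on the gas dock

### The arm

A 6-joint arm with a two-finger parallel gripper is mounted at the origin on the work surface. World frame = base frame: x ahead of the robot, y to its left, z up, the work surface at z = 0. Lengths are in m, angles in rad, forces in N, time in s.
With the tool pointing down it reaches from about 0.325 to 0.775 m from the base axis. Payload 5.5 kg.
Tool frame: the origin (TCP) lies between the finger pads; the fingertips stand 8 mm ahead of it and the grasp point (between the pads) lies 11 mm behind it (tcp_to_tips is the distance from the TCP to the fingertips, in m); z points along the fingers, y is the line along which they close (so a half turn about z gives the same grasp; the last joint's range is limited). The gripper opens to 88 mm and grips with 3 to 60 N. Pads are 20 mm wide; open, the fingers measure 115 mm over their backs; the gripper's body (75 mm by 178 mm) begins 61 mm behind the grasp point.
Start: joints at [1.239, 0.091, 1.231, -0, 1.82, -0.057], TCP at [0.163, 0.578, 0.231] pointing down, gripper open.
Joint ranges: [-2.87, 2.87], [-0.86, 2.18], [0.17, 2.46], [-1.51, 4.65], [0.06, 2.69], [-2.65, 2.65]. Speed limits (rad/s): [2.57, 2.57, 3.01, 3.14, 3.14, 3.14].

### API

Orientations are given as a unit quaternion [w, x, y, z].
In Python, from bench import * gives the robot as it stands. Calls block until the motion is done:
- move_to(position, orientation): joint-space move of the TCP to a pose.
- move_l(position, speed=0.15, orientation=None): straight line of the TCP; orientation=None keeps the orientation; speed is the mean speed in m/s.
- movej(angles): joint-space move.
- gripper_open() and close(): open the fingers fully, or close them until they stop; the grip force is fixed at half the most.
- hold(seconds).
- inverse_kinematics(position, orientation): joint angles nearest the present ones, or None.
- state(): the state.
- get_image(name): name is "scene" or "side" or "wrist"; returns a dict with "frame" (384x512x3 uint8, blue, green, red), "depth" (384x512 float32, m along the optical axis (not along the pixel's ray), 0 where there is no reading), "camera_matrix" (3x3 intrinsics, pixels), "view" (4x4, takes a point from world to camera coordinates). Camera axes: x right, y up, looking along -z (the intrinsics and any distortion apply to the point x, -y, -z); pixel columns grow to the right and rows downward; lengths in m; the calibration is good to about 2 mm. A picture is of the moment at which its call begins.
A pose or a line that the arm cannot do raises IKError and nothing moves.
- job_done(): hands the job in; it is judged then, once.
The state is a dict: "time": time; "joint_pos": joint angles; "dq": joint speeds; "joint_torque": joint torques, N m; "ee_pos": TCP position; "ee_rot": TCP orientation; "ft_force": force on the tool from outside, world axes, zero at the start; "moment": the same for the moment, N m; "finger_gap": finger opening in m; "finger_force": force on a finger pad.
Only numpy, scipy, OpenCV 4.12 (cv2) and the standard library are available. Lean on these libraries where they do the work, as an engineer would, in place of code of your own. Each camera call takes 0.05 s, during which the arm holds its last target. There are 200 camera calls.

### The job

The purge gas valve was left part open: first push its red lever all the way to the shut stop. Then stand every white sample pot upright in a pocket of the yellow carrier with its blue cap pressed fully home, push the loaded carrier up the ramp until it rests against the blue top stop, and only then push the red lever all the way to the open stop, in line with the pipe. Leave the beaker, the amber jar and the dishes where they are.

Things in the scene. Friction and masses are not known exactly. Their poses are not given: they have to be found in the camera images.
- handle (a joint): red lever handle of the brass ball valve, turning about a vertical axis; 0 = fully shut (end stop, handle at right angles to the pipe), 1.571 = fully open (end stop, handle in line over the pipe). The value grows counter-clockwise seen from above. It stays where it is left; about 2.5 N at the red grip moves it. At value 0 the handle points from the axis along the -x axis of valve.
- handle_grip (a point): point in the middle of the width and thickness of the red grip, 85 mm from the valve's turning axis. The red grip is a bar 22 mm wide, 12 mm thick, reaching from 48 to 116 mm from the axis; it moves 105 mm above the bench, with free space under and on both sides of it (the pipe below ends 58 mm from the axis).
- valve_axis (a point): fixed point on the valve's vertical turning axis at the height of the handle, 105 mm above the bench
- valve: fixed ball valve on a grey 90 x 100 mm foot; origin under its centre, on the turning axis at bench height; its brass pipe (24 mm, centre 62 mm up) runs along its y axis, 58 mm either way; a copper pipe drops to the bench at +y 85 mm
- dock: fixed white purge dock, 90 mm wide (x) and about 400 mm long. Origin at bench height at the toe of the ramp, on the centre line. A flat landing plate 4 mm thick lies from y = -215 mm to 0, then the ramp climbs to +y at 7 degrees (0.122 rad) to the blue stop. Aluminium side guides 10 mm wide, 12 mm high over plate and ramp, stand along both, 70 mm apart inside.
- dock_stop (a point): middle of the foot of the blue top stop: point on the ramp surface where the stop's face stands (stop 34 mm high, square to the ramp), about 185 mm from the toe; axes as dock
- tray: loose yellow carrier, 62 mm wide (x), 178 mm long (y), 0.3 kg, lying on the landing between the guides. Origin at the centre of its underside. Floor 4 mm, walls 4 mm thick and 14 mm high over the underside; three pockets 54 mm square with centres at y = -58, 0 and +58 mm (any pocket will do, one pot each). The orange push plate at the -y end is 26 mm high, 4 mm thick; the +y end goes up the ramp. It slides with a push of 3 to 10 N and stays put on the ramp by friction.
- tray_front (a point): middle of the lower edge of the carrier's front (+y) end, 89 mm from its origin
- pot1_center (a point): sample pot 1 (may be absent: 2 or 3 of the four are there): upright white round pot 42 mm across, with a blue push-on cap 45 mm across. This point is on its axis, 31 mm above its underside; the white body is 50 mm high; top of the cap at 70 mm when loose, 62 mm when home. About 0.11 kg. z axis is the pot's axis.
- cap1 (a joint): blue cap of pot 1: how far it has been pushed down, in m: 0 = loose (an 8 mm gap under its rim shows an orange neck ring), 0.008 = fully home (no orange to be seen). It takes 6 N to move and stays where it is left.
- pot2_center (a point): sample pot 2 (may be absent: 2 or 3 of the four are there): upright white round pot 42 mm across, with a blue push-on cap 45 mm across. This point is on its axis, 31 mm above its underside; the white body is 50 mm high; top of the cap at 70 mm when loose, 62 mm when home. About 0.11 kg. z axis is the pot's axis.
- cap2 (a joint): blue cap of pot 2: how far it has been pushed down, in m: 0 = loose (an 8 mm gap under its rim shows an orange neck ring), 0.008 = fully home (no orange to be seen). It takes 6 N to move and stays where it is left.
- pot3_center (a point): sample pot 3 (may be absent: 2 or 3 of the four are there): upright white round pot 42 mm across, with a blue push-on cap 45 mm across. This point is on its axis, 31 mm above its underside; the white body is 50 mm high; top of the cap at 70 mm when loose, 62 mm when home. About 0.11 kg. z axis is the pot's axis.
- cap3 (a joint): blue cap of pot 3: how far it has been pushed down, in m: 0 = loose (an 8 mm gap under its rim shows an orange neck ring), 0.008 = fully home (no orange to be seen). It takes 6 N to move and stays where it is left.
- pot4_center (a point): sample pot 4 (may be absent: 2 or 3 of the four are there): upright white round pot 42 mm across, with a blue push-on cap 45 mm across. This point is on its axis, 31 mm above its underside; the white body is 50 mm high; top of the cap at 70 mm when loose, 62 mm when home. About 0.11 kg. z axis is the pot's axis.
- cap4 (a joint): blue cap of pot 4: how far it has been pushed down, in m: 0 = loose (an 8 mm gap under its rim shows an orange neck ring), 0.008 = fully home (no orange to be seen). It takes 6 N to move and stays where it is left.
- beaker: bystander: glass beaker, 68 mm across, 85 mm high, origin under its centre; leave alone
- bottle: bystander: amber jar with red lid, 64 mm across, 85 mm high, origin under its centre; leave alone
- dishes: bystander: stack of three culture dishes, 88 mm across, 41 mm high, origin under its centre; leave alone
There are look-alikes about, which are no part of the job. Of the things shaped like the tray, the yellow one is meant.

How it is judged:
On the way, in this order (a step that is already met when the one before it is completed fails the run):
1. the valve is shut: lever within 0.07 rad of the shut stop (value of joint handle below 0.07 rad), for 0.2 s.
2. every pot present stands in a carrier pocket with its cap home (at least 6.2 of 8 mm), the valve still shut (z of pot1_center in the frame of tray between 0.028 and 0.042 m and x of pot1_center in the frame of tray between -0.025 and 0.025 m and y of pot1_center in the frame of tray between -0.085 and 0.085 m and angle between the z axis of each of pot1_center, pot2_center, pot3_center, pot4_center and the z axis of tray, either way round below 0.12 rad and angle between each of pot1_center, pot2_center, pot3_center, pot4_center's own z axis and vertical below 0.4 rad and z of pot2_center in the frame of tray between 0.028 and 0.042 m and x of pot2_center in the frame of tray between -0.025 and 0.025 m and y of pot2_center in the frame of tray between -0.085 and 0.085 m and z of pot3_center in the frame of tray between 0.028 and 0.042 m and x of pot3_center in the frame of tray between -0.025 and 0.025 m and y of pot3_center in the frame of tray between -0.085 and 0.085 m and z of pot4_center in the frame of tray between 0.028 and 0.042 m and x of pot4_center in the frame of tray between -0.025 and 0.025 m and y of pot4_center in the frame of tray between -0.085 and 0.085 m and value of joint each of cap1, cap2, cap3, cap4 above 0.0062 m and value of joint handle below 0.07 rad), for 0.2 s.
3. the loaded carrier has been pushed up against the top stop (within 5 mm), the valve still shut (all of step 2 and y of tray_front in the frame of dock_stop above -0.005 m and distance between tray_front and dock_stop below 0.012 m), for 0.2 s.
4. the valve is fully open: lever within 0.08 rad of the open stop (value of joint handle above 1.49 rad), for 0.2 s.
At the end, for the whole second after the job is handed in: Every pot present stands on the floor of a carrier pocket, upright with the carrier (within 0.12 rad), its cap pushed down at least 6.2 of 8 mm; the carrier rests within 5 mm of the top stop and is still; the lever is within 0.08 rad of the open stop (at least 1.49) (z of pot1_center in the frame of tray between 0.028 and 0.042 m and x of pot1_center in the frame of tray between -0.025 and 0.025 m and y of pot1_center in the frame of tray between -0.085 and 0.085 m and angle between the z axis of each of pot1_center, pot2_center, pot3_center, pot4_center and the z axis of tray, either way round below 0.12 rad and angle between each of pot1_center, pot2_center, pot3_center, pot4_center's own z axis and vertical below 0.4 rad and z of pot2_center in the frame of tray between 0.028 and 0.042 m and x of pot2_center in the frame of tray between -0.025 and 0.025 m and y of pot2_center in the frame of tray between -0.085 and 0.085 m and z of pot3_center in the frame of tray between 0.028 and 0.042 m and x of pot3_center in the frame of tray between -0.025 and 0.025 m and y of pot3_center in the frame of tray between -0.085 and 0.085 m and z of pot4_center in the frame of tray between 0.028 and 0.042 m and x of pot4_center in the frame of tray between -0.025 and 0.025 m and y of pot4_center in the frame of tray between -0.085 and 0.085 m and value of joint each of cap1, cap2, cap3, cap4 above 0.0062 m and y of tray_front in the frame of dock_stop above -0.005 m and distance between tray_front and dock_stop below 0.012 m and value of joint handle above 1.49 rad and linear speed of tray below 0.02 m/s); the robot touches nothing.
It fails at once if the beaker, amber jar or dishes moved more than 50 mm or tipped over (distance of any of beaker, bottle, dishes from where it was at the start of the episode above 0.05 m or angle between any of beaker, bottle, dishes's own z axis and vertical above 0.5 rad).
Of pot1, pot2, pot3, pot4 only 2 to 3 are there at a start; the rules pass over those that are not, and their reading is None.
At some moment in a run one of pot1, pot2, pot3, pot4 may be knocked a few centimetres aside while the robot is not near it.
It also fails if it takes over 200 s, if anything falls off the work surface, if the arm or the gripper's body presses on something with over 40 N, if the wrist force passes 120 N, or if a joint passes its speed limit or range.

## Working session

There is one attempt and no reset: what is moved stays moved. The work goes in short steps, each a Python script; the robot and the scene stay as the last script left them, time stands still between calls to the robot, and variables do not carry over. Pictures are saved under pics/ and viewed, at most 14 in all, crops included, and the job is handed in when it is done.

```bash
ls; mkdir -p pics; cat > h.py <<'E'
from bench import *
import numpy as np, cv2
from scipy.spatial.transform import Rotation as R
def snap(n,f):
    im=get_image(n); cv2.imwrite('pics/'+f+'.png',im['frame']); np.savez('pics/'+f+'.npz',d=im['depth'],K=im['camera_matrix'],V=im['view'],f=im['frame']); return im
def cloud(z):
    d,K,V=z['d'],z['K'],z['V']; h,w=d.shape; u,v=np.meshgrid(np.arange(w),np.arange(h))
    p=np.stack([(u-K[0,2])/K[0,0]*d,-(v-K[1,2])/K[1,1]*d,-d,np.ones_like(d)],-1)
    return (p@np.linalg.inv(V).T)[...,:3]
def down(yaw):  # tool down, tool y axis (closing line) at angle yaw from world x... 
    # x axis of tool = (cos a, sin a), z down, y = z x x
    y=np.array([np.cos(yaw),np.sin(yaw),0]); z=np.array([0,0,-1.]); x=np.cross(y,z)
    q=R.from_matrix(np.stack([x,y,z],1)).as_quat(); return [q[3],q[0],q[1],q[2]]
E
python3 - <<'E'
from h import *
print(state())
a=snap('scene','s0');b=snap('side','d0')
print(a['camera_matrix'])
E
```

```text
pics
{'time': 0.0, 'joint_pos': array([ 1.23931556e+00,  9.18169110e-02,  1.23189568e+00, -1.99107049e-05,
        1.81977653e+00, -5.67021330e-02]), 'dq': array([-6.53226943e-04,  2.12686925e-03,  1.01977834e-03,  2.76595284e-04,
       -5.89786140e-04, -6.19808288e-05]), 'joint_torque': array([-1.09269207e-03, -4.46462095e+01, -4.06438816e+01,  6.97683776e-02,
        2.97386083e-02, -1.55326597e-04]), 'ee_pos': array([0.16271755, 0.57722105, 0.22952644]), 'ee_rot': array([-1.73421519e-04,  1.36959859e-01,  9.90576144e-01, -9.32291989e-04]), 'ft_force': array([ 0.78316875,  0.07338698, -0.51823602]), 'moment': array([ 0.03900055, -0.02931573, -0.01121476]), 'finger_force': 0.0, 'finger_gap': 0.08783541135555852}
[[395.79276964   0.         257.50206716]
 [  0.         395.79276964 188.77421791]
 [  0.           0.           1.        ]]
```

View pics/s0.png

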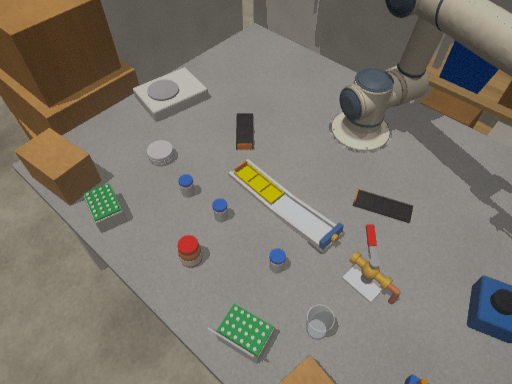

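View pics/d0.png

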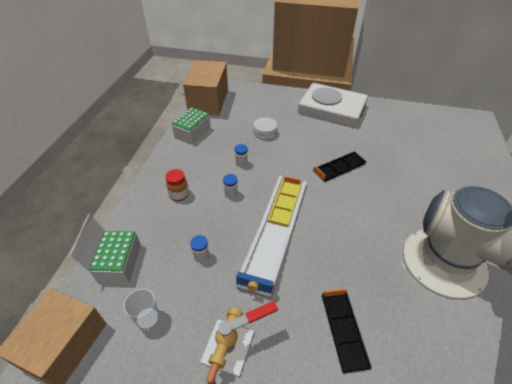

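Scene: pots at (186,185), (220,210) and (277,260), a yellow carrier at (258,183) with black look-alike trays at (244,130) and (383,206), and the lever at (372,240). There is also something blue at (415,381). I'll enlarge these and measure.

```bash
python3 - <<'E'
from h import *
s=np.load('pics/s0.npz');d=np.load('pics/d0.npz')
f=s['f'];g=d['f']
A=cv2.resize(f[150:290,165:305],(400,400),interpolation=3)
B=cv2.resize(f[215:384,335:435],(237,400),interpolation=3)
C=cv2.resize(g[130:280,160:320],(400,375),interpolation=3)
D=cv2.resize(g[280:384,190:300],(390,369),interpolation=3)
o=np.zeros((600,800,3),np.uint8)
A=cv2.resize(A,(300,300));o[:300,:300]=A;B=cv2.resize(B,(178,300));o[:300,300:478]=B
o[300:600,:320]=cv2.resize(C,(320,300));o[300:600,330:647]=cv2.resize(D,(317,300))
cv2.imwrite('pics/c0.png',o)
for z,n in((s,'scene'),(d,'side')):
    P=cloud(z);hsv=cv2.cvtColor(z['f'],cv2.COLOR_BGR2HSV);H,S,V=cv2.split(hsv)
    for c,m in(('blue',(H>105)&(H<130)&(S>130)),('yellow',(H>22)&(H<35)&(S>150)),('red',((H<5)|(H>175))&(S>170))):
        k,l,st,ce=cv2.connectedComponentsWithStats(m.astype(np.uint8))
        for i in range(1,k):
            if st[i,4]<40: continue
            q=P[(l==i)&(z['d']>0)]
            if len(q)<10: continue
            t=q[q[:,2]>q[:,2].max()-.012] if c=='blue' else q
            lo,hi=np.percentile(t,2,0),np.percentile(t,98,0)
            print(n,c,ce[i].round(),st[i,4],'mid',((lo+hi)/2).round(3),'ext',(hi-lo).round(3),'med',np.median(t,0).round(3))
E
```

```text
scene blue [467.  69.] 1612 mid [-0.808  0.035 -0.008] ext [0.018 0.069 0.011] med [-0.81   0.022 -0.011]
scene blue [185. 180.] 119 mid [ 0.63  -0.252  0.069] ext [0.039 0.039 0.007] med [ 0.631 -0.251  0.069]
scene blue [219. 204.] 137 mid [ 0.624 -0.105  0.069] ext [0.038 0.039 0.008] med [ 0.625 -0.105  0.07 ]
scene blue [334. 230.] 42 mid [0.466 0.2   0.062] ext [0.057 0.012 0.007] med [0.462 0.2   0.062]
scene blue [277. 256.] 182 mid [0.639 0.133 0.069] ext [0.039 0.038 0.007] med [0.639 0.134 0.069]
scene blue [493. 310.] 1199 mid [0.345 0.625 0.087] ext [0.028 0.027 0.008] med [0.35  0.613 0.088]
scene blue [413. 379.] 64 mid [0.664 0.565 0.046] ext [0.02  0.017 0.006] med [0.662 0.563 0.046]
scene yellow [259. 183.] 795 mid [ 0.452 -0.102  0.013] ext [0.067 0.167 0.016] med [ 0.449 -0.1    0.01 ]
scene red [371. 235.] 151 mid [0.438 0.294 0.112] ext [0.051 0.043 0.006] med [0.44  0.294 0.112]
scene red [187. 244.] 273 mid [ 0.784 -0.067  0.086] ext [0.048 0.049 0.007] med [ 0.784 -0.066  0.086]
side blue [241. 149.] 96 mid [ 0.625 -0.253  0.068] ext [0.036 0.04  0.007] med [ 0.625 -0.251  0.069]
side blue [230. 179.] 126 mid [ 0.62  -0.107  0.068] ext [0.037 0.042 0.008] med [ 0.62  -0.105  0.069]
side blue [199. 243.] 197 mid [0.634 0.133 0.068] ext [0.037 0.039 0.006] med [0.634 0.134 0.069]
side blue [254. 282.] 306 mid [0.473 0.199 0.059] ext [0.083 0.017 0.01 ] med [0.471 0.2   0.061]
side yellow [282. 203.] 262 mid [ 0.451 -0.104  0.013] ext [0.057 0.174 0.014] med [ 0.459 -0.08   0.013]
side red [175. 177.] 219 mid [ 0.778 -0.066  0.081] ext [0.05  0.049 0.014] med [ 0.776 -0.062  0.084]
side red [261. 311.] 282 mid [0.435 0.294 0.111] ext [0.051 0.045 0.005] med [0.435 0.294 0.111]
```

View pics/c0.png

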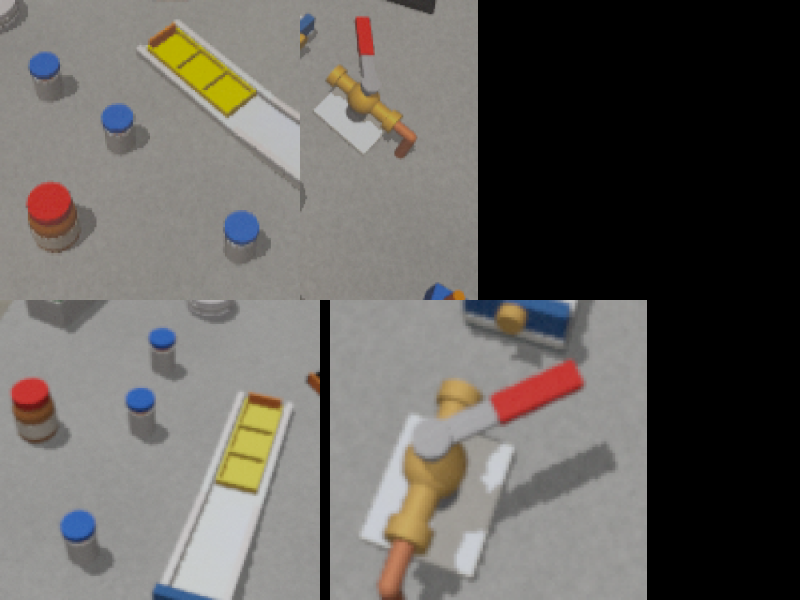

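The crop shows three white pots with blue caps, all loose (tops at 69 mm). The (413,379) blue/orange item is only 46 mm high, so it's not a pot. The yellow carrier on the white dock is the one meant; the black trays are look-alikes. Next I'll measure the valve, dock and tray axes.

```bash
python3 - <<'E'
from h import *
def at(z,u,v):
    P=cloud(z)[int(v)-1:int(v)+2,int(u)-1:int(u)+2].reshape(-1,3); return np.median(P,0).round(3)
s=np.load('pics/s0.npz');d=np.load('pics/d0.npz')
print('knob',at(d,225,327),at(s,374,264)); 
print('pipe',[at(d,*p) for p in((235,314),(217,355),(213,368))],[at(s,*p) for p in((356,258),(388,285),(396,293))])
for z in(s,d):
    P=cloud(z);H,S,V=cv2.split(cv2.cvtColor(z['f'],cv2.COLOR_BGR2HSV))
    r=P[((H<5)|(H>175))&(S>170)&(abs(P[...,0]-.437)<.06)&(abs(P[...,1]-.294)<.06)&(P[...,2]>.09)]
    print('redrect',cv2.minAreaRect((r[:,:2]*1000).astype(np.float32)))
    # dock region: any high-ish surface between
    m=(P[...,0]>.38)&(P[...,0]<.54)&(P[...,1]>-.22)&(P[...,1]<.16)&(P[...,2]>.006)&(z['d']>0)
    q=P[m]
    for y in np.arange(-.2,.17,.04):
        t=q[abs(q[:,1]-y)<.012]
        if len(t)>5: print(round(y,2),np.percentile(t[:,0],[1,99]).round(3),((np.percentile(t[:,0],1)+np.percentile(t[:,0],99))/2).round(4))
    yl=P[(H>22)&(H<35)&(S>150)&(abs(P[...,0]-.45)<.06)&(abs(P[...,1]+.1)<.12)]
    print('tray',cv2.minAreaRect((yl[:,:2]*1000).astype(np.float32)))
    og=P[(H>5)&(H<20)&(S>150)&(abs(P[...,0]-.45)<.06)&(abs(P[...,1]+.2)<.06)&(P[...,2]>.012)]
    if len(og): print('orange',np.percentile(og,[2,50,98],0).round(3).tolist())
E
```

```text
knob [0.499 0.342 0.111] [0.508 0.346 0.11 ]
pipe [array([0.492, 0.298, 0.077]), array([0.504, 0.388, 0.078]), array([0.506, 0.41 , 0.07 ])] [array([0.505, 0.298, 0.076]), array([0.513, 0.402, 0.07 ]), array([0.514, 0.428, 0.065])]
redrect ((438.0442199707031, 292.617431640625), (64.41681671142578, 19.911903381347656), 36.2159309387207)
-0.2 [0.399 0.489] 0.4443
-0.16 [0.402 0.493] 0.4475
-0.12 [0.405 0.507] 0.4564
-0.08 [0.408 0.5  ] 0.4536
-0.04 [0.412 0.511] 0.4618
0.0 [0.414 0.506] 0.4601
0.04 [0.417 0.508] 0.4623
0.08 [0.42  0.512] 0.4658
0.12 [0.423 0.515] 0.4692
0.16 [0.425 0.517] 0.4708
tray ((450.4653625488281, -104.38085174560547), (176.32391357421875, 64.73870849609375), 85.61608123779297)
orange [[0.421, -0.194, 0.012], [0.444, -0.191, 0.025], [0.47, -0.188, 0.033]]
redrect ((434.8217468261719, 293.3751220703125), (64.25709533691406, 19.99819564819336), 39.102699279785156)
-0.2 [0.396 0.485] 0.4408
-0.16 [0.399 0.488] 0.4435
-0.12 [0.402 0.491] 0.4467
-0.08 [0.406 0.494] 0.4499
-0.04 [0.408 0.498] 0.4531
0.0 [0.411 0.501] 0.4561
0.04 [0.415 0.504] 0.4594
0.08 [0.418 0.507] 0.4624
0.12 [0.421 0.511] 0.4656
0.16 [0.424 0.513] 0.4685
tray ((448.41192626953125, -104.14171600341797), (179.0081024169922, 54.97978591918945), 85.8674545288086)
orange [[0.418, -0.196, 0.013], [0.442, -0.192, 0.021], [0.466, -0.188, 0.03]]
```

Plan: valve axis ≈ (0.5035, 0.344) with valve yaw ≈ −0.1, so the lever is at ≈ 0.75 rad. The dock centre line is x ≈ 0.4575 + 0.077y. I'll shut the valve first.

```bash
cat >> h.py <<'E'
AX=np.array([.5035,.344]); VY=-0.1
def dn(yaw):  # closing line along yaw (mod pi), wrist near mid-range
    j1=state()['joint_pos'][0]; k=np.round((j1-yaw)/np.pi); return down(yaw+k*np.pi)
def lever_pose(v,off,r=.085):
    th=np.pi+VY+v; d=np.array([np.cos(th),np.sin(th)]); t=np.array([-d[1],d[0]])
    return AX+r*d+off*t, d, t, th
def push_lever(v0,v1,off,fmax=12,n=20):
    sg=np.sign(v1-v0); f0=np.array(state()['ft_force'])
    for v in np.linspace(v0,v1,n):
        p,d,t,th=lever_pose(v,off); move_l([*p,.100],speed=.08,orientation=dn_near(th))
        f=np.array(state()['ft_force'])-f0; ft=f[:2]@t*-sg
        if ft>fmax: break
    print('lever v',round(v,3),'ft',round(ft,1),'f',f.round(1),'t',state()['time']); return v
def dn_near(yaw):
    q=state()['ee_rot']; y=R.from_quat([q[1],q[2],q[3],q[0]]).as_matrix()[:,1]; c=np.arctan2(y[1],y[0])
    return down(yaw+np.round((c-yaw)/np.pi)*np.pi)
E
python3 - <<'E'
from h import *
close()
p,d,t,th=lever_pose(.75,.034)
j1=np.arctan2(p[1],p[0]); k=np.round((j1-th)/np.pi)
move_to([*p,.2],down(th+k*np.pi)); move_l([*p,.1],speed=.1)
push_lever(.75,-.06,.0215)
p,d,t,th=lever_pose(0.05,.05); move_l([*p,.1],speed=.1); move_l([*p,.22],speed=.2)
print(state()['time'],state()['joint_pos'].round(2))
snap('scene','s1');snap('side','d1')
for n in('s1','d1'):
    z=np.load(f'pics/{n}.npz');P=cloud(z);H,S,V=cv2.split(cv2.cvtColor(z['f'],cv2.COLOR_BGR2HSV))
    r=P[((H<5)|(H>175))&(S>170)&(abs(P[...,0]-.44)<.09)&(abs(P[...,1]-.32)<.08)&(P[...,2]>.09)]
    print(cv2.minAreaRect((r[:,:2]*1000).astype(np.float32)))
cv2.imwrite('pics/c1.png',cv2.resize(np.hstack([np.load('pics/s1.npz')['f'][180:330,300:450],np.load('pics/d1.npz')['f'][234:384,160:310]]),(800,400)))
E
```

```text
lever v -0.017 ft 20.3 f [ -1.3 -20.3   4.8] t 8.9833
10.225 [ 0.56 -0.15  1.49  0.    1.8   0.67]
((421.1412658691406, 351.38037109375), (18.947284698486328, 66.59913635253906), 85.04043579101562)
((417.5067443847656, 350.33013916015625), (20.51913833618164, 63.431724548339844), 85.24979400634766)
```

View pics/c1.png

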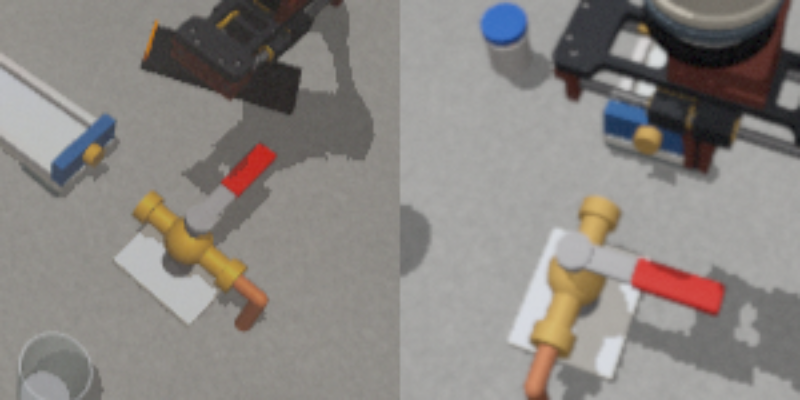

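The lever is at right angles to the pipe and against its stop (20 N). Now the pots, checking each one's position again before grasping it.

```bash
cat >> h.py <<'E'
TC=np.array([.4495,-.104]); TY=np.array([.077,.997]); YAW=-.077
def pots():
    out=[]
    for n in('scene','side'):
        im=get_image(n); z=dict(d=im['depth'],K=im['camera_matrix'],V=im['view']); P=cloud(z)
        H,S,V=cv2.split(cv2.cvtColor(im['frame'],cv2.COLOR_BGR2HSV)); m=(H>105)&(H<130)&(S>130)
        k,l,st,ce=cv2.connectedComponentsWithStats(m.astype(np.uint8)); o=[]
        for i in range(1,k):
            q=P[(l==i)&(im['depth']>0)]
            if st[i,4]<50 or len(q)<20: continue
            t=q[q[:,2]>q[:,2].max()-.012]; lo,hi=np.percentile(t,2,0),np.percentile(t,98,0); c=(lo+hi)/2
            if np.all((hi-lo)[:2]<.05) and np.all((hi-lo)[:2]>.025) and .3<c[0]<.8 and abs(c[1])<.5 and .05<c[2]<.09: o.append(c)
        out.append(o)
    return out
def find(g,r=.09):
    a=[min(o,key=lambda c:np.hypot(*(c[:2]-g))) for o in pots() if o]
    a=[c for c in a if np.hypot(*(c[:2]-g))<r]; print('found',np.round(a,3).tolist()); return np.mean(a,0)[:2]
def pick(c):
    gripper_open(); move_to([*c,.15],dn_near(YAW)); move_l([*c,.026],speed=.12); close(); s=state()
    print('gap',s['finger_gap'].round(4),s['finger_force']); move_l([*c,.15],speed=.15)
def place(k):
    p=TC+k*.058*TY; move_to([*p,.15],dn_near(YAW)); move_l([*p,.06],speed=.15); move_l([*p,.0355],speed=.05)
    print('placed f',state()['ft_force'].round(1)); gripper_open(); move_l([*p,.14],speed=.15); return p
def press(p):
    close(); move_l([*p,.095],speed=.15,orientation=dn_near(YAW)); f0=state()['ft_force'][2]
    for z in np.arange(.088,.070,-.001):
        move_l([*p,z],speed=.04); f=state()['ft_force'][2]-f0
        if f>16: break
    print('press z',z.round(3),'f',f.round(1)); move_l([*p,.15],speed=.15); print('t',state()['time'])
E
python3 - <<'E'
from h import *
c=find(np.array([.6365,.1335])); pick(c); print(state()['finger_gap'])
p=place(1); snap('scene','s2'); snap('wrist','w2'); snap('side','d2')
cv2.imwrite('pics/c2.png',np.vstack([cv2.resize(np.load('pics/w2.npz')['f'],(400,300)),cv2.resize(np.load('pics/d2.npz')['f'][150:300,200:400],(400,300))]))
print(state()['time'])
E
```

```text
found [[0.639, 0.133, 0.069], [0.634, 0.133, 0.068]]Traceback (most recent call last):
  File "<stdin>", line 2, in <module>
  File "h.py", line 49, in pick
    print('gap',s['finger_gap'].round(4),s['finger_force']); move_l([*c,.15],speed=.15)
                ^^^^^^^^^^^^^^^^^^^^^
AttributeError: 'float' object has no attribute 'round'
```

```bash
sed -i "s/s\['finger_gap'\].round(4)/round(s['finger_gap'],4)/" h.py
python3 - <<'E'
from h import *
s=state(); print(s['finger_gap'],s['finger_force'])
c=s['ee_pos'][:2]; move_l([*c,.15],speed=.15); print(state()['finger_gap'])
p=place(1); snap('scene','s2'); snap('wrist','w2'); snap('side','d2')
cv2.imwrite('pics/c2.png',np.vstack([cv2.resize(np.load('pics/w2.npz')['f'],(400,300)),cv2.resize(np.load('pics/d2.npz')['f'][150:300,200:400],(400,300))]))
print(state()['time'])
E
```

```text
0.04422522592721565 29.999891817569733
0.04438201067301142
placed f [ 0.7  0.1 -1.6]
20.025
```

View pics/c2.png

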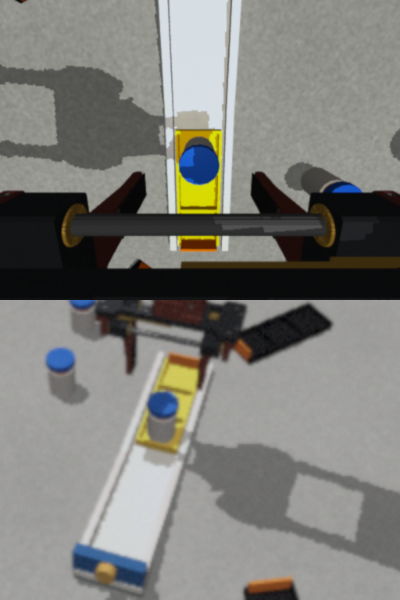

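The pot stands in the front pocket (wrist crop (198,162)). I'll press its cap, then do the next pot.

```bash
python3 - <<'E'
from h import *
p=TC+.058*TY; print('exp',p); c=find(p,.04); press(c)
c=find(np.array([.6225,-.105])); pick(c); p=place(0); print('exp',p); press(find(p,.03))
print([np.round(o,3).tolist() for o in pots()])
E
```

```text
exp [ 0.453966 -0.046174]
found [[0.455, -0.045, 0.077], [0.454, -0.045, 0.075]]
press z 0.075 f 17.4
t 26.1417
found [[0.625, -0.106, 0.07], [0.62, -0.106, 0.068]]
gap 0.0443 29.999940097332
placed f [ 0.3 -0.3 -1.3]
exp [ 0.4495 -0.104 ]
found [[0.451, -0.103, 0.078], [0.449, -0.104, 0.076]]
press z 0.075 f 16.5
t 41.1833
[[[0.451, -0.104, 0.07], [0.61, -0.235, 0.069], [0.457, -0.045, 0.07]], [[0.606, -0.238, 0.067], [0.448, -0.103, 0.068], [0.453, -0.047, 0.069]]]
```

Both caps are home (tops at 70 mm). The last pot has been knocked to (0.608, −0.237), so I'll pick it from there.

```bash
python3 - <<'E'
from h import *
c=find(np.array([.608,-.2365])); pick(c); p=place(-1); print('exp',p); press(find(p,.03))
print([np.round(o,3).tolist() for o in pots()])
p=TC-.058*TY; move_l([*(p-.14*TY),.15],speed=.15)
snap('scene','s3'); snap('side','d3'); snap('wrist','w3')
f,g,w=[np.load(f'pics/{n}.npz')['f'] for n in('s3','d3','w3')]
cv2.imwrite('pics/c3.png',np.hstack([cv2.resize(f[130:280,200:350],(400,400)),cv2.resize(g[130:280,190:340],(400,400))]))
E
```

```text
found [[0.611, -0.236, 0.069], [0.607, -0.237, 0.067]]
gap 0.0444 29.999925792217255
placed f [-0.2  0.  -1.5]
exp [ 0.445034 -0.161826]
found [[0.447, -0.161, 0.077], [0.444, -0.162, 0.076]]
press z 0.075 f 16.0
t 56.4417
[[[0.447, -0.162, 0.07], [0.451, -0.103, 0.07], [0.458, -0.046, 0.07]], [[0.443, -0.162, 0.069], [0.447, -0.104, 0.068], [0.453, -0.046, 0.069]]]
```

View pics/c3.png

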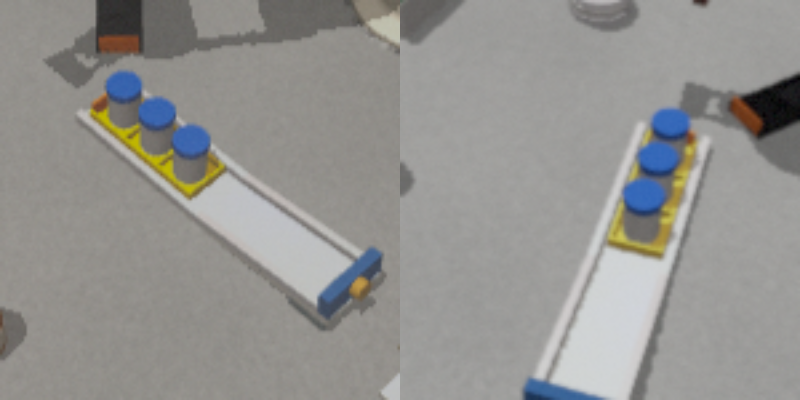

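All three pots are upright with no orange showing. Now I'll push the carrier up the ramp.

```bash
python3 - <<'E'
from h import *
ty=TY/np.linalg.norm(TY); P=lambda s:[*(TC+s*ty),.022]
a=P(-.122); move_l([a[0],a[1],.15],speed=.2,orientation=dn_near(YAW)); move_l(a,speed=.1)
f0=state()['ft_force'].copy(); log=[]
for s in np.r_[np.arange(-.11,.06,.02),np.arange(.062,.15,.002)]:
    move_l(P(s),speed=.06); f=state()['ft_force']-f0; fy=-f[:2]@ty; log.append((round(s,3),round(fy,1)))
    if fy>22: break
print(log, f, 't',state()['time'])
hold(.3); move_l(P(s-.02),speed=.05); b=P(s-.04); move_l(b,speed=.1); move_l([b[0],b[1],.2],speed=.2)
print([np.round(o,3).tolist() for o in pots()])
snap('scene','s4'); snap('side','d4')
f,g=[np.load(f'pics/{n}.npz')['f'] for n in('s4','d4')]
cv2.imwrite('pics/c4.png',np.hstack([cv2.resize(f[150:270,240:360],(400,400),interpolation=3),cv2.resize(g[180:310,210:340],(400,400),interpolation=3)]))
E
```

```text
[(np.float64(-0.11), np.float64(0.9)), (np.float64(-0.09), np.float64(0.0)), (np.float64(-0.07), np.float64(-0.3)), (np.float64(-0.05), np.float64(0.8)), (np.float64(-0.03), np.float64(-0.0)), (np.float64(-0.01), np.float64(-0.3)), (np.float64(0.01), np.float64(0.4)), (np.float64(0.03), np.float64(0.6)), (np.float64(0.05), np.float64(-0.4)), (np.float64(0.062), np.float64(0.8)), (np.float64(0.064), np.float64(1.9)), (np.float64(0.066), np.float64(1.8)), (np.float64(0.068), np.float64(2.8)), (np.float64(0.07), np.float64(2.5)), (np.float64(0.072), np.float64(2.5)), (np.float64(0.074), np.float64(2.1)), (np.float64(0.076), np.float64(2.5)), (np.float64(0.078), np.float64(2.7)), (np.float64(0.08), np.float64(2.1)), (np.float64(0.082), np.float64(1.7)), (np.float64(0.084), np.float64(2.4)), (np.float64(0.086), np.float64(1.3)), (np.float64(0.088), np.float64(2.3)), (np.float64(0.09), np.float64(0.7)), (np.float64(0.092), np.float64(1.9)), (np.float64(0.094), np.float64(1.9)), (np.float64(0.096), np.float64(1.3)), (np.float64(0.098), np.float64(3.0)), (np.float64(0.1), np.float64(3.8)), (np.float64(0.102), np.float64(3.5)), (np.float64(0.104), np.float64(5.6)), (np.float64(0.106), np.float64(5.8)), (np.float64(0.108), np.float64(12.7)), (np.float64(0.11), np.float64(19.1)), (np.float64(0.112), np.float64(26.0))] [ -3.63434645 -25.79167752   5.94412904] t 70.5583
[[[0.461, 0.041, 0.075], [0.467, 0.099, 0.082], [0.472, 0.156, 0.089]], [[0.459, 0.04, 0.074], [0.463, 0.098, 0.081], [0.468, 0.155, 0.088]]]
```

View pics/c4.png

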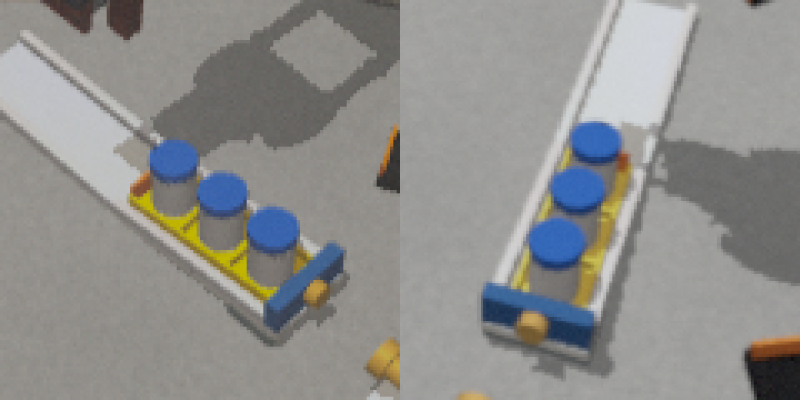

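The carrier sits square against the blue stop (26 N contact at the end) with the pots upright. Now I'll open the valve.

```bash
sed -i 's/VY=-0.1$/VY=-0.085/' h.py; python3 - <<'E'
from h import *
p,d,t,th=lever_pose(0,-.036)
move_to([*p,.2],down(th-np.pi)); move_l([*p,.1],speed=.1)
v=push_lever(0,1.68,-.0215,fmax=16,n=43)
p,d,t,th=lever_pose(v-.1,-.05); move_l([*p,.1],speed=.1); move_l([*p,.25],speed=.2)
q=state()['ee_pos']; move_to([.3,.45,.3],dn_near(.8))
print(state()['time'],[np.round(o,3).tolist() for o in pots()])
snap('scene','s5');snap('side','d5')
for n in('s5','d5'):
    z=np.load(f'pics/{n}.npz');P=cloud(z);H,S,V=cv2.split(cv2.cvtColor(z['f'],cv2.COLOR_BGR2HSV))
    r=P[((H<5)|(H>175))&(S>170)&(abs(P[...,0]-.49)<.06)&(abs(P[...,1]-.28)<.09)&(P[...,2]>.09)]
    if len(r): print(cv2.minAreaRect((r[:,:2]*1000).astype(np.float32)))
f,g=[np.load(f'pics/{n}.npz')['f'] for n in('s5','d5')]
cv2.imwrite('pics/c5.png',np.hstack([cv2.resize(f[170:320,270:420],(400,400)),cv2.resize(g[204:384,160:340],(400,400))]))
E
```

```text
lever v 1.6 ft 23.6 f [-23.5   2.6   9.7] t 86.0333
88.525 [[[0.462, 0.04, 0.075], [0.467, 0.099, 0.082], [0.472, 0.156, 0.089]], [[0.459, 0.04, 0.074], [0.463, 0.098, 0.081], [0.468, 0.155, 0.088]]]
((496.4273681640625, 262.2002868652344), (64.3550796508789, 20.569921493530273), 85.56932830810547)
((492.4794616699219, 261.6614990234375), (65.24755096435547, 20.361976623535156), 84.50808715820312)
```

View pics/c5.png

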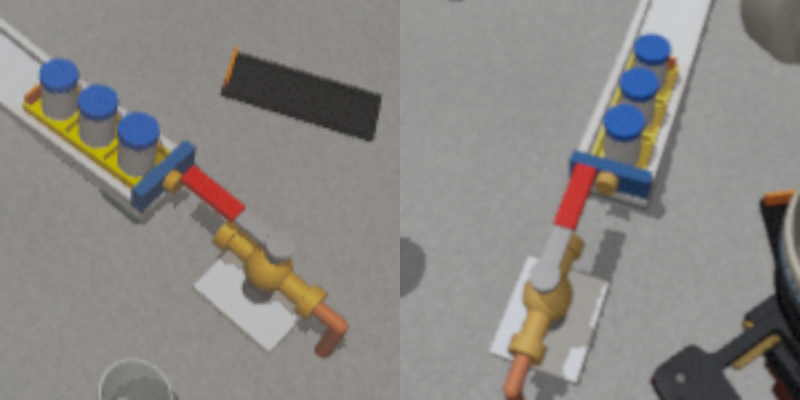

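The lever is in line with the pipe and against its stop (24 N), rotated 90° from the shut position. The carrier hasn't moved, and the arm is clear of everything.

```bash
python3 -c "
from bench import *
hold(.3); print(job_done())"
```

```text
the job is handed in; nothing more can be done
None
```

I finished the job and handed it in at about 89 s of robot time, but the hand-in gave no verdict: the valve was shut first, all three pots are capped and upright in the carrier against the blue stop, and the valve is now fully open.

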